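# Index the adapter turret with its ratchet lever

### The job

Bring the round adapter (the one with the cylindrical body) to the fixed arrow of the adapter turret by swinging the turret's ratchet lever back and forth, one notch a swing, and stop there. Work it by the lever only, never by touching the turret or the adapters on it, then let go of the lever and leave the other things on the bench where they are.

Things in the scene. Friction and masses are not known exactly. Their poses are not given: they have to be found in the camera images.
- turret: turning part on a fixed grey round foot (244 mm): steel wheel with 12 saw teeth, 186 mm wide, and a plate (163 mm, top 45 mm up) with four fixed black adapters, every 90 degrees, 54 mm from the axis, tops up to 117 mm. Origin on its upright axis at bench height. Turns only counter-clockwise from above, in notches of 30 degrees, as a pawl stops it turning back; stays where left.
- round_adapter (a point): centre of the round adapter, 76 mm above the bench, 54 mm from the turret's axis: upright black cylinder about 47 mm wide, 62 mm high, with thicker ends and short side stubs; the other three are block-shaped with round ports in flat faces. Turns with the turret. Starts 50 to 115 degrees short of the arrow (clockwise of it), so two to four swings bring it there.
- arrow (a point): the place, 54 mm from the turret's axis and 80 mm above the bench, that the fixed steel arrow points at: the round adapter's centre shall come here, seen from above. The arrow stands on a post on the foot, on the right seen from the robot, its point 88 mm from the axis.
- lever (a joint): angle of the ratchet lever, a flat bar swinging level about the turret's axis: 0 at the back stop (left seen from the robot), 0.70 rad at the forward stop (right), counter-clockwise from above. Forward it drives the turret; backward it clicks free. A full swing, stop to stop, moves the turret to its next notch, 30 degrees (the first 8 to 38). At the forward stop the notch is exactly in line.
- grip (a point): centre of the lever's upright black round grip, 25 mm diameter, from 36 to 94 mm above the bench, this point at 70 mm, 175 mm from the turret's axis, on the robot's side; moves with the lever, 122 mm along its arc from stop to stop. The bar below is 24 mm wide, top at 24 mm. Needs 3 to 6 N; stays where left; swung back less than 32 degrees it catches no new tooth.
- injector: bystander: grey diesel injector lying on its side, 68 x 166 x 28 mm; origin under its middle
- spanner: bystander: small combination spanner lying flat, 138 x 65 x 8 mm; origin under its middle
- tin: bystander: round tin, 52 mm wide and 50 mm high; origin under its middle
- nut: bystander: dark round nozzle nut, 22 mm wide and 22 mm high; origin under its middle

How it is judged:
By the outcome, as a careful person would: the job done as asked, in the order asked, and still so for the second after the job is handed in, with the robot touching nothing.
It also fails if it takes over 54 s, if anything falls off the work surface, if the arm or the gripper's body presses on something with over 40 N, if the wrist force passes 120 N, or if a joint passes its speed limit or range.

### The arm

A 6-joint arm with a two-finger parallel gripper is mounted at the origin on a cart in front of the work surface, level with it; the furniture and walls round the work are solid. World frame = base frame: x ahead of the robot, y to its left, z up, the work surface at z = 0. Lengths are in m, angles in rad, forces in N, time in s.
With the tool pointing down it reaches from about 0.225 to 0.875 m from the base axis. Payload 3.4 kg.
Tool frame: the origin (TCP) lies between the finger pads; the fingertips stand 11 mm ahead of it and the grasp point (between the pads) lies 8 mm behind it (tips_ahead is the distance from the TCP to the fingertips, in m); z points along the fingers, x is the direction in which the jaws open and shut, and the axes are right-handed (so a half turn about z gives the same grasp; the last joint's range is limited). The gripper opens to 85 mm and grips with 20 to 120 N. Pads are 22 mm wide; open, the fingers measure 114 mm over their backs; the gripper's body (76 mm by 85 mm) begins 54 mm behind the grasp point. The pads swing forward as they close: fully open they stand 13 mm farther back than shut.
Start: joints at [1.214, 0.276, 1.505, -0, 1.361, -0.121], TCP at [0.134, 0.559, 0.242] pointing down, gripper open.
Joint ranges: [-2.89, 2.89], [-0.75, 2.08], [0.22, 2.7], [-1.18, 4.32], [0.11, 2.71], [-2.7, 2.7]. Speed limits (rad/s): [2.57, 2.57, 3.14, 3.14, 3.14, 3.14].

### API

Orientations are given as a unit quaternion [w, x, y, z].
In Python, from rig import get_state, get_image, sign_off, masks_of, tips_ahead gives the robot as it stands.
- The arm moves only by the tool play_rows, never from a script. Its argument "series" is a list of rows, each an object of numbers: "fingers": the closure, from -1 (fully open) to 1 (shut); "dx", "dy", "dz": the shift along the world's x, y, z in mm; "turn": the turn about the world's z in rad. A call has 1 to 20 rows; each row shifts and turns the pose as measured when the row begins; what a row does not reach is not made up. A row lasts 1/12 s, in which the tool goes at most 41.7 mm and 7.16 degrees, less where a joint would pass 70% of its speed; a pose out of reach is approached as far as the arm can. A call with a gripper value outside its range is refused whole. The fingers move at their own pace and stop on an object; "squeeze" is the grip in N (left out, the last holds). Time passes only in rows, so rows that do not move let the fingers close. It gives the time, the measured TCP pose, the force and the opening at its end, in the units of the state.
- get_state(): the state, without advancing time (a new reading comes with each control period).
- get_image(name): name is "scene" or "top" or "wrist"; returns a dict with "pixels" (420x560x3 uint8, red, green, blue), "vfov" (degrees; the focal length in pixels is half the picture's height over the tangent of half this angle, whatever the lens; pixels are square), "cx", "cy" (the principal point, pixels), "dist" ([k1, k2, p1, p2, k3] as OpenCV has them; the pictures are not rectified), "rvec" (rotation vector, rad) and "tvec" (3), from world to camera coordinates, as OpenCV has them; the wrist camera has in their place "hand_eye" (4x4, takes a point from camera to tool coordinates, whose origin is the TCP and whose axes are the tool frame's). Camera axes: x right, y down, z forward; pixel columns grow to the right and rows downward; lengths in m; the calibration is good to about 2 mm. A picture is of the moment at which its call begins: read the wrist's pose just before it. There is no depth.
- sign_off(): hands the job in, once; it reports no verdict.
Trained networks look in a picture, given as the dict that the camera call returned (one of the last four; its "shot" number tells which), for a name from the list of things; names that differ only in an ending like _2 or _b are one class to them, and where a whole thing is asked for, a point or a joint stands for the part that bears it (a point fixed in the world has none). Each returns a list of dicts, best first, with "p" (0 to 1); they miss things now and then, are a little off and sometimes report something else, mostly with a low value. They report only what shows in the picture. A call takes as long as a camera call.
- masks_of(picture, label): "region" (420x560 bool, what is visible of it) and "xy" ([column, row] in pixels, amid what is visible of it).
The state is a dict: "clock": time; "qpos": joint angles; "qd": joint speeds; "effort": joint torques, N m; "position": TCP position; "ee_rot": TCP orientation; "contact_force": force on the tool from outside, world axes, zero at the start; "moment": the same for the moment, N m; "width": finger opening in m.
Only numpy, scipy, OpenCV 4.12 (cv2) and the standard library are available. Lean on these libraries where they do the work, as an engineer would, in place of code of your own. Each camera call takes 0.05 s, during which the arm holds its last target. There are 200 camera calls.

## Working session

There is one attempt and no reset: what is moved stays moved. The work goes in short steps, Python scripts to look and compute and a tool call to move; the robot and the scene stay as the last step left them, time stands still between calls to the robot, and variables do not carry over. Pictures are saved under pics/ and viewed, about 8 in all and at most 12, crops included, and the job is handed in when it is done.

Besides the shell and the picture viewer there is one more tool, called after "Call:" as name(argument=value, ...), one argument or row to a line, values as JSON. play_rows: Moves the arm, as the interface text tells. Its arguments: {"type":"object","properties":{"series":{"type":"array"},"squeeze":{"type":"number"}},"required":["series"]}

```bash
mkdir -p pics
cat > h.py <<'E'
import numpy as np,cv2
from rig import *
def K(p):
    f=210/np.tan(np.radians(p["vfov"])/2);return np.array([[f,0,p["cx"]],[0,f,p["cy"]],[0,0,1.]])
def toz(p,xy,z):
    u=cv2.undistortPoints(np.array([[xy]],float),K(p),np.array(p["dist"],float))[0,0]
    R=cv2.Rodrigues(np.array(p["rvec"],float))[0];t=np.array(p["tvec"],float).ravel()
    c=-R.T@t;d=R.T@np.array([u[0],u[1],1]);return c+d*(z-c[2])/d[2]
def proj(p,P):
    return cv2.projectPoints(np.array([P],float),np.array(p["rvec"],float),np.array(p["tvec"],float),K(p),np.array(p["dist"],float))[0][0,0]
def save(p,n): cv2.imwrite("pics/"+n,p["pixels"][:,:,::-1])
E
python3 - <<'E'
from h import *
s=get_state();print(s)
for c in("scene","top"):
    p=get_image(c);save(p,c+"1.png")
    for l,z in(("turret",.03),("round_adapter",.076),("lever",.03),("grip",.07),("injector",.01),("spanner",.004),("tin",.025),("nut",.011)):
        for m in masks_of(p,l)[:2]: print(c,l,round(m["p"],2),np.round(m["xy"]),m["region"].sum(),toz(p,m["xy"],z).round(3))
E
```

```text
{'clock': 0.0, 'qpos': array([ 1.21395998e+00,  2.76581596e-01,  1.50612094e+00, -2.86270110e-06,
        1.36067534e+00, -1.21021446e-01]), 'qd': array([ 0.00124055,  0.00022406, -0.00027882, -0.00185668,  0.00182622,
        0.00025028]), 'effort': array([-3.08517365e-04, -4.16777050e+01, -2.45797223e+01, -1.36876946e-05,
        1.12489332e-02,  6.88169266e-06]), 'position': array([0.13418422, 0.55861442, 0.24145218]), 'ee_rot': array([ 4.65060113e-04,  7.85376930e-01,  6.19017189e-01, -7.61884133e-04]), 'contact_force': array([-0.05959148,  0.4412524 , -0.09762672]), 'moment': array([-0.02567045,  0.00018646,  0.03182675]), 'width': 0.08540452688112285}
scene turret 0.64 [337. 236.] 2424 [ 0.622 -0.187  0.03 ]
scene round_adapter 0.61 [334. 232.] 2363 [ 0.601 -0.198  0.076]
scene lever 0.82 [295. 263.] 453 [ 0.459 -0.204  0.03 ]
scene lever 0.39 [238. 161.] 269 [0.524 0.26  0.03 ]
scene grip 0.64 [295. 256.] 447 [ 0.456 -0.204  0.07 ]
scene injector 0.71 [238. 160.] 232 [0.537 0.283 0.01 ]
scene spanner 0.6 [339. 341.] 243 [ 0.431 -0.461  0.004]
scene tin 0.84 [210. 193.] 320 [0.377 0.181 0.025]
top turret 0.75 [331. 194.] 2355 [ 0.614 -0.197  0.03 ]
top round_adapter 0.61 [329. 193.] 2302 [ 0.608 -0.19   0.076]
top lever 0.79 [332. 236.] 295 [ 0.481 -0.197  0.03 ]
top grip 0.87 [335. 236.] 263 [ 0.477 -0.203  0.07 ]
top injector 0.6 [184. 226.] 385 [0.529 0.277 0.01 ]
top injector 0.3 [334. 237.] 258 [ 0.479 -0.204  0.01 ]
top spanner 0.6 [407. 244.] 101 [ 0.45  -0.433  0.004]
top tin 0.7 [214. 273.] 244 [0.376 0.18  0.025]
```

```bash
python3 -c "
import cv2,numpy as np
a=cv2.imread('pics/scene1.png');b=cv2.imread('pics/top1.png');cv2.imwrite('pics/both1.png',cv2.resize(np.hstack([a,b]),(800,300)))"
```

```text
(no output)
```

View pics/top1.png

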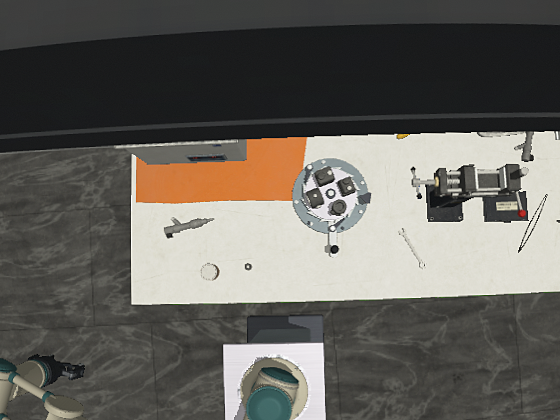

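View pics/scene1.png

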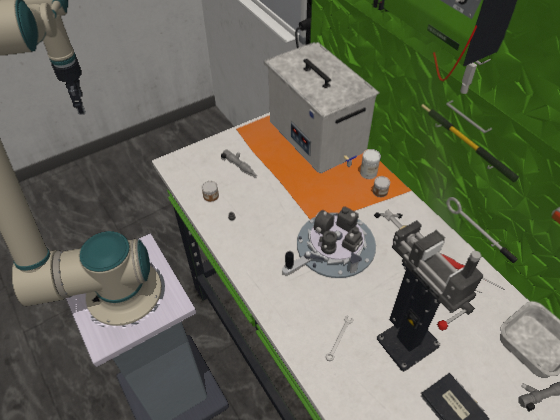

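The top view shows the turret at about px (331,194), the grip at (334,250), and the arrow block on the right near (365,198). The round adapter is probably the one at (338,208), so I'll zoom in.

Run:
```python
from h import *
p=get_image("top")
a=p["pixels"][145:265,280:390,::-1];b=cv2.resize(a,None,fx=5,fy=5,interpolation=cv2.INTER_CUBIC)
cv2.imwrite("pics/crop1.png",b)
# foot circle fit by reprojecting: centre of the ring at z~0.01
for c in((331,194),(331,196)): print(toz(p,c,.01).round(3))
for c in((338,208),(334,239),(335,250)): print([toz(p,c,z).round(3) for z in(.09,.107)])
print(proj(p,[.61,-.195,0]), -cv2.Rodrigues(np.array(p["rvec"]))[0].T@np.array(p["tvec"]).ravel())
```

```text
[ 0.616 -0.198  0.01 ]
[ 0.61  -0.198  0.01 ]
[array([ 0.561, -0.214,  0.09 ]), array([ 0.559, -0.213,  0.107])]
[array([ 0.467, -0.198,  0.09 ]), array([ 0.466, -0.197,  0.107])]
[array([ 0.434, -0.2  ,  0.09 ]), array([ 0.434, -0.199,  0.107])]
[329.97205611 196.48727712] [ 0.37383197 -0.12192294  1.58378378]
```

View pics/crop1.png

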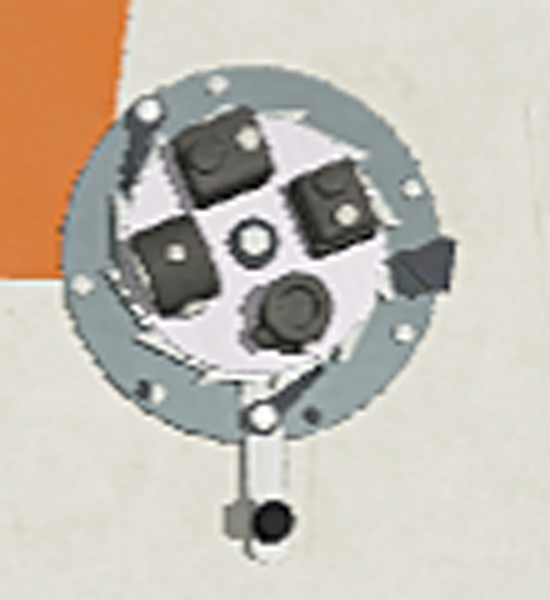

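Call:
play_rows(
  series=[
    {"fingers": -1,"dx": 14,"dy": -35,"dz": 0,"turn": 0.012},
    {"fingers": -1,"dx": 14,"dy": -35,"dz": 0,"turn": 0.012},
    {"fingers": -1,"dx": 14,"dy": -35,"dz": 0,"turn": 0.012},
    {"fingers": -1,"dx": 14,"dy": -35,"dz": 0,"turn": 0.012},
    {"fingers": -1,"dx": 14,"dy": -35,"dz": 0,"turn": 0.012},
    {"fingers": -1,"dx": 14,"dy": -35,"dz": 0,"turn": 0.012},
    {"fingers": -1,"dx": 14,"dy": -35,"dz": 0,"turn": 0.012},
    {"fingers": -1,"dx": 14,"dy": -35,"dz": 0,"turn": 0.012},
    {"fingers": -1,"dx": 14,"dy": -35,"dz": 0,"turn": 0.012},
    {"fingers": -1,"dx": 14,"dy": -35,"dz": 0,"turn": 0.012},
    {"fingers": -1,"dx": 14,"dy": -35,"dz": 0,"turn": 0.012},
    {"fingers": -1,"dx": 14,"dy": -35,"dz": 0,"turn": 0.012},
    {"fingers": -1,"dx": 14,"dy": -35,"dz": 0,"turn": 0.012},
    {"fingers": -1,"dx": 14,"dy": -35,"dz": 0,"turn": 0.012},
    {"fingers": -1,"dx": 14,"dy": -35,"dz": 0,"turn": 0.012},
    {"fingers": -1,"dx": 14,"dy": -35,"dz": 0,"turn": 0.012},
    {"fingers": -1,"dx": 14,"dy": -35,"dz": 0,"turn": 0.012},
    {"fingers": -1,"dx": 14,"dy": -35,"dz": 0,"turn": 0.012},
    {"fingers": -1,"dx": 14,"dy": -35,"dz": 0,"turn": 0.012},
    {"fingers": -1,"dx": 0,"dy": 0,"dz": 0,"turn": 0},
  ],
)

```text
clock: 2.62
position: [0.4054, -0.1363, 0.2457]
ee_rot: [0.006, 0.703, 0.711, 0.008]
contact_force: [0.8, 0.1, 0.6]
width: 0.0852
```

```bash
cat >> h.py <<'E'
from scipy.spatial.transform import Rotation as Ro
def wcam(p,s):
    "give the wrist picture world rvec/tvec"
    w,x,y,z=s["ee_rot"];T=np.eye(4);T[:3,:3]=Ro.from_quat([x,y,z,w]).as_matrix();T[:3,3]=s["position"]
    M=np.linalg.inv(T@np.array(p["hand_eye"]));p=dict(p)
    p["rvec"]=cv2.Rodrigues(M[:3,:3])[0].ravel();p["tvec"]=M[:3,3];return p
E
python3 - <<'E'
from h import *
s=get_state();p=get_image("wrist");w=wcam(p,s)
print(s["clock"],s["position"].round(3),s["ee_rot"].round(3))
save(p,"wrist1.png")
for l,z in(("turret",.045),("round_adapter",.076),("grip",.065),("lever",.03)):
    for m in masks_of(p,l)[:2]:
        print(l,round(m["p"],2),np.round(m["xy"]),m["region"].sum(),toz(w,m["xy"],z).round(3))
print(proj(w,[.612,-.196,.01]),proj(w,[.437,-.196,.094]))
E
```

```text
2.6167 [ 0.405 -0.136  0.246] [0.006 0.703 0.711 0.008]
turret 0.57 [241. 332.] 10649 [ 0.604 -0.186  0.045]
round_adapter 0.72 [243. 329.] 10702 [ 0.574 -0.18   0.076]
grip 0.91 [228. 232.] 2424 [ 0.457 -0.193  0.065]
lever 0.68 [224. 228.] 2456 [ 0.467 -0.203  0.03 ]
[237.33507518 318.75473272] [218.90675203 224.99206244]
```

View pics/wrist1.png

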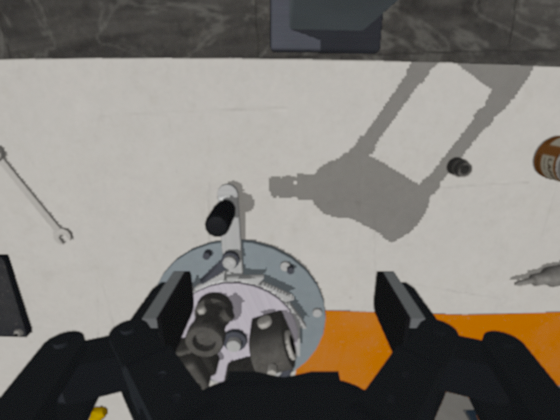

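The wrist view shows the grip top at (216,219), its base near (229,192), and the foot spanning columns 159–326. The spot predicted from the top view was (219,225), so the two agree to within about 1 cm.

Run:
```python
from h import *
s=get_state();w=wcam(get_image("wrist"),s);p=get_image("top")
cr=lambda u,v:(280+u/5-.4,145+v/5-.4)
print("wrist grip",toz(w,(216,219),.094),"top grip",toz(p,cr(271,520),.094))
# foot rim fit in top picture
rim=[(253,65),(253,442),(64,253),(442,235),(118,120),(120,385)]
q=np.array([toz(p,cr(*r),.012)[:2] for r in rim])
A=np.c_[2*q,np.ones(len(q))];c=np.linalg.lstsq(A,(q**2).sum(1),rcond=None)[0]
C=c[:2];print("centre",C,"r",np.sqrt(c[2]+C@C),"hub",toz(p,cr(254,240),.06))
ang=lambda P:np.degrees(np.arctan2(*(P[:2]-C)[::-1]))
for n,c2,z in(("round",(293,303),.107),("arrowtip",(388,268),.08),("arrow back",(454,262),.08),("b1",(222,158),.117),("b2",(330,208),.117),("b3",(173,264),.117)):
    P=toz(p,cr(*c2),z);print(n,P.round(3),np.hypot(*(P[:2]-C)).round(3),ang(P).round(1))
G=toz(p,cr(271,520),.094);print("grip ang",ang(G),np.hypot(*(G[:2]-C)))
for k in((143,388),(313,415)):print("pin",ang(toz(p,cr(*k),.02)))
```

```text
wrist grip [ 0.42631164 -0.18911377  0.094     ] top grip [ 0.43835727 -0.19640862  0.094     ]
centre [ 0.61342246 -0.19566541] r 0.12122836939122408 hub [ 0.61315486 -0.19400811  0.06      ]
round [ 0.567 -0.214  0.107] 0.05 -158.8
arrowtip [ 0.59  -0.274  0.08 ] 0.082 -106.6
arrow back [ 0.593 -0.314  0.08 ] 0.121 -100.0
b1 [ 0.654 -0.174  0.117] 0.046 27.8
b2 [ 0.622 -0.237  0.117] 0.043 -78.4
b3 [ 0.591 -0.143  0.117] 0.057 112.6
grip ang -179.7567614986305 0.17506676157407483
pin 139.61738639776584
pin -162.6681429600312
```

Call:
play_rows(
  series=[
    {"fingers": -1,"dx": 17,"dy": -30,"dz": 0,"turn": 0},
    {"fingers": -1,"dx": 16,"dy": -30,"dz": 0,"turn": 0},
    {"fingers": -1,"dx": 0,"dy": 0,"dz": -20,"turn": 0},
    {"fingers": -1,"dx": 0,"dy": 0,"dz": -20,"turn": 0},
    {"fingers": -1,"dx": 0,"dy": 0,"dz": -20,"turn": 0},
    {"fingers": -1,"dx": 0,"dy": 0,"dz": 0,"turn": 0},
  ],
)

```text
clock: 3.47
position: [0.4364, -0.183, 0.187]
ee_rot: [0.007, 0.695, 0.719, 0.011]
contact_force: [-1.7, 0.4, 0.2]
width: 0.0854
```

Run:
```python
from h import *
s=get_state();p=get_image("wrist");w=wcam(p,s);save(p,"wrist2.png")
print(s["position"].round(4),s["ee_rot"].round(3))
for m in masks_of(p,"grip")[:1]:print(m["xy"],m["p"],toz(w,m["xy"],.08))
print(proj(w,[.438,-.196,.094]))
```

```text
[ 0.4364 -0.183   0.187 ] [0.007 0.695 0.719 0.011]
[261.1, 224.3] 0.79 [ 0.44952974 -0.19881266  0.08      ]
[263.86554314 217.19799431]
```

View pics/wrist2.png

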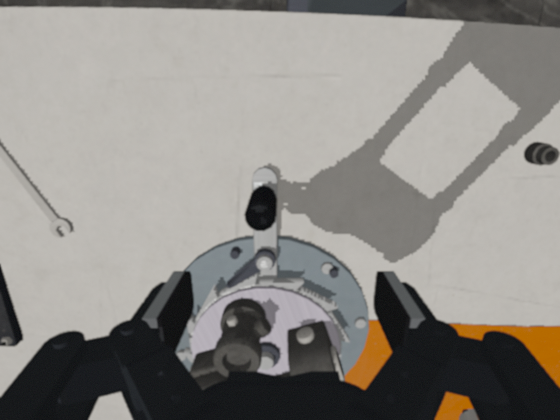

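The grip top is at (261,212) against a predicted (264,217), which is within a few mm. I'll go down and grasp it.

Call:
play_rows(
  series=[
    {"fingers": -1,"dx": 0,"dy": -13,"dz": 0,"turn": 0},
    {"fingers": -1,"dx": 0,"dy": 0,"dz": -20,"turn": 0},
    {"fingers": -1,"dx": 0,"dy": 0,"dz": -20,"turn": 0},
    {"fingers": -1,"dx": 0,"dy": 0,"dz": -20,"turn": 0},
    {"fingers": -1,"dx": 0,"dy": 0,"dz": -20,"turn": 0},
    {"fingers": -1,"dx": 0,"dy": 0,"dz": -20,"turn": 0},
    {"fingers": -1,"dx": 0,"dy": 0,"dz": -18,"turn": 0},
    {"fingers": -1,"dx": 0,"dy": 0,"dz": -5,"turn": 0},
  ],
)

```text
clock: 4.23
position: [0.449, -0.207, 0.0784]
ee_rot: [0.028, 0.692, 0.721, 0.013]
contact_force: [0.2, 0.9, -0.4]
width: 0.0857
```

Call:
play_rows(
  series=[
    {"fingers": 0,"dx": 0,"dy": 0,"dz": 0,"turn": 0},
    {"fingers": 0.3,"dx": 0,"dy": 0,"dz": 0,"turn": 0},
    {"fingers": 1,"dx": 0,"dy": 0,"dz": 0,"turn": 0},
    {"fingers": 1,"dx": 0,"dy": 0,"dz": 0,"turn": 0},
    {"fingers": 1,"dx": 0,"dy": 0,"dz": 0,"turn": 0},
    {"fingers": 1,"dx": 0,"dy": 0,"dz": 0,"turn": 0},
    {"fingers": 1,"dx": 0,"dy": 0,"dz": 0,"turn": 0},
    {"fingers": 1,"dx": 0,"dy": 0,"dz": 0,"turn": 0},
  ],
  squeeze=30,
)

```text
clock: 4.9
position: [0.4521, -0.2098, 0.0834]
ee_rot: [0.032, 0.692, 0.721, 0.014]
contact_force: [-1.0, 0.5, -3.1]
width: 0.0226
```

Run:
```python
from h import *
s=get_state();p=get_image("wrist");save(p,"wrist3.png");t=get_image("top")
s=get_state();print(s["position"].round(4),s["qd"].round(4),s["contact_force"].round(1),s["width"])
for m in masks_of(t,"grip")[:1]:print(m["xy"],m["p"],toz(t,m["xy"],.08))
a=cv2.resize(t["pixels"][145:265,280:390,::-1],None,fx=3.5,fy=3.5,interpolation=cv2.INTER_CUBIC)
b=p["pixels"][:,90:480,::-1];b=cv2.resize(b,(390,420));cv2.imwrite("pics/m3.png",np.hstack([a,b]))
```

```text
[ 0.4521 -0.2097  0.0834] [-0.0003 -0.0002 -0.0002 -0.0008  0.002  -0.0003] [ 0.4  0.1 -3.4] 0.022692232795350903
```

View pics/m3.png

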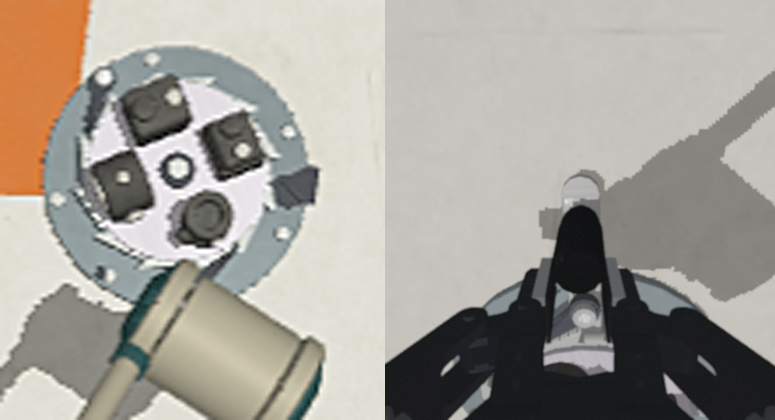

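The fingers hold only the edge of the grip, about 14 mm too far in and too high. I'll regrasp, using slower rows.

Call:
play_rows(
  series=[
    {"fingers": -1,"dx": 0,"dy": 0,"dz": 0,"turn": 0},
    {"fingers": -1,"dx": 0,"dy": 0,"dz": 0,"turn": 0},
    {"fingers": -1,"dx": 0,"dy": 0,"dz": 0,"turn": 0},
    {"fingers": -1,"dx": 0,"dy": 0,"dz": 0,"turn": 0},
    {"fingers": -1,"dx": -5,"dy": 0,"dz": 0,"turn": 0},
    {"fingers": -1,"dx": -5,"dy": 0,"dz": -4,"turn": 0},
    {"fingers": -1,"dx": -5,"dy": 0,"dz": -5,"turn": 0},
    {"fingers": -1,"dx": 0,"dy": 0,"dz": -5,"turn": 0},
    {"fingers": -1,"dx": 0,"dy": 0,"dz": -5,"turn": 0},
    {"fingers": -1,"dx": 0,"dy": 0,"dz": 0,"turn": 0},
  ],
)

```text
clock: 5.88
position: [0.4361, -0.2106, 0.0644]
ee_rot: [0.034, 0.692, 0.721, 0.014]
contact_force: [-0.9, 0.1, -0.3]
width: 0.0854
```

Call:
play_rows(
  series=[
    {"fingers": 1,"dx": 0,"dy": 0,"dz": 0,"turn": 0},
    {"fingers": 1,"dx": 0,"dy": 0,"dz": 0,"turn": 0},
    {"fingers": 1,"dx": 0,"dy": 0,"dz": 0,"turn": 0},
    {"fingers": 1,"dx": 0,"dy": 0,"dz": 0,"turn": 0},
    {"fingers": 1,"dx": 0,"dy": 0,"dz": 0,"turn": 0},
    {"fingers": 1,"dx": 0,"dy": 0,"dz": 0,"turn": 0},
    {"fingers": 1,"dx": 0,"dy": 0,"dz": 0,"turn": 0},
    {"fingers": 1,"dx": 0,"dy": 0,"dz": 0,"turn": 0},
  ],
  squeeze=30,
)

```text
clock: 6.55
position: [0.4363, -0.2102, 0.0639]
ee_rot: [0.033, 0.692, 0.721, 0.014]
contact_force: [0.4, -1.2, 0.1]
width: 0.0244
```

Call:
play_rows(
  series=[
    {"fingers": 1,"dx": 0.5,"dy": -6,"dz": 0,"turn": 0.03},
    {"fingers": 1,"dx": 0.8,"dy": -6,"dz": 0,"turn": 0.03},
    {"fingers": 1,"dx": 1,"dy": -6,"dz": 0,"turn": 0.03},
  ],
)

```text
clock: 6.8
position: [0.4382, -0.226, 0.0639]
ee_rot: [0.03, 0.659, 0.752, 0.017]
contact_force: [0.5, 12.9, 3.7]
width: 0.0244
```

Call:
play_rows(
  series=[
    {"fingers": 1,"dx": 1.5,"dy": -6,"dz": 0,"turn": 0.03},
    {"fingers": 1,"dx": 1.5,"dy": -6,"dz": 0,"turn": 0.03},
    {"fingers": 1,"dx": 1.5,"dy": -6,"dz": 0,"turn": 0.03},
  ],
)

```text
clock: 7.05
position: [0.439, -0.2256, 0.0633]
ee_rot: [0.014, 0.628, 0.777, 0.031]
contact_force: [1.8, 16.8, 7.4]
width: 0.0244
```

```bash
cat > look.py <<'E'
from h import *
import sys
t=get_image("top")
cv2.imwrite("pics/%s.png"%sys.argv[1],cv2.resize(t["pixels"][145:265,280:390,::-1],None,fx=5,fy=5,interpolation=cv2.INTER_CUBIC))
s=get_state();print(s["clock"],s["position"].round(4),s["contact_force"].round(1))
d=s["position"][:2]-[.6135,-.1955];print("phi",np.degrees(np.arctan2(-d[1],-d[0])),np.hypot(*d))
E
python3 look.py t4
```

```text
7.1 [ 0.439  -0.2256  0.0633] [ 1.8 18.6 10.2]
phi 9.789052464385417 0.17704912155094266
```

View pics/t4.png

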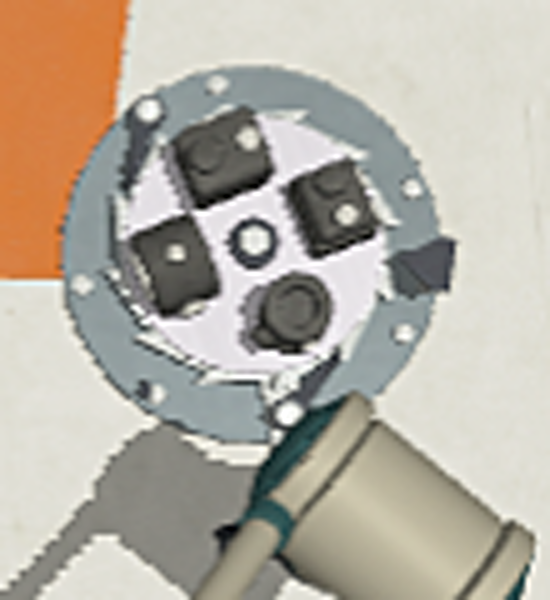

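The lever reached its forward stop (phi ≈ 10°) and the turret did not move; the round adapter is still at (293,303). So that was free play. Next is a full swing back to phi ≈ -30°.

Call:
play_rows(
  series=[
    {"fingers": 1,"dx": -1.5,"dy": 12,"dz": 0,"turn": -0.07},
    {"fingers": 1,"dx": -1,"dy": 12,"dz": 0,"turn": -0.07},
    {"fingers": 1,"dx": 0,"dy": 12,"dz": 0,"turn": -0.07},
    {"fingers": 1,"dx": 1,"dy": 12,"dz": 0,"turn": -0.07},
    {"fingers": 1,"dx": 1.5,"dy": 12,"dz": 0,"turn": -0.07},
    {"fingers": 1,"dx": 2.5,"dy": 12,"dz": 0,"turn": -0.07},
  ],
)

```text
clock: 7.6
position: [0.4417, -0.154, 0.0634]
ee_rot: [0.023, 0.779, 0.626, 0.025]
contact_force: [1.7, 0.9, -3.2]
width: 0.0243
```

```bash
python3 look.py t5
```

```text
7.65 [ 0.4422 -0.152   0.0634] [ 2.   2.6 -1.9]
phi -14.239881085491596 0.17676279745749585
```

Call:
play_rows(
  series=[
    {"fingers": 1,"dx": 3.5,"dy": 12,"dz": 0,"turn": -0.07},
    {"fingers": 1,"dx": 4,"dy": 11.5,"dz": 0,"turn": -0.07},
    {"fingers": 1,"dx": 5,"dy": 11,"dz": 0,"turn": -0.07},
    {"fingers": 1,"dx": 5,"dy": 10,"dz": 0,"turn": -0.05},
    {"fingers": 1,"dx": 3,"dy": 6,"dz": 0,"turn": -0.02},
    {"fingers": 1,"dx": 3,"dy": 5,"dz": 0,"turn": 0},
  ],
)

```text
clock: 8.15
position: [0.4612, -0.1057, 0.0631]
ee_rot: [0.035, 0.856, 0.515, 0.01]
contact_force: [-15.5, -31.3, 0.3]
width: 0.0242
```

```bash
python3 look.py t5
```

```text
8.2 [ 0.4612 -0.1058  0.0631] [-12.8 -26.4   3. ]
phi -30.502598487441745 0.17681051544419457
```

At the back stop. Now the full forward swing.

Call:
play_rows(
  series=[
    {"fingers": 1,"dx": -5.5,"dy": -11,"dz": 0,"turn": 0.07},
    {"fingers": 1,"dx": -5,"dy": -11,"dz": 0,"turn": 0.07},
    {"fingers": 1,"dx": -4,"dy": -11.5,"dz": 0,"turn": 0.07},
    {"fingers": 1,"dx": -3.5,"dy": -12,"dz": 0,"turn": 0.07},
    {"fingers": 1,"dx": -2.5,"dy": -12,"dz": 0,"turn": 0.07},
    {"fingers": 1,"dx": -1.5,"dy": -12,"dz": 0,"turn": 0.07},
    {"fingers": 1,"dx": -1,"dy": -12,"dz": 0,"turn": 0.07},
    {"fingers": 1,"dx": 0,"dy": -12,"dz": 0,"turn": 0.07},
    {"fingers": 1,"dx": 1,"dy": -12,"dz": 0,"turn": 0.07},
    {"fingers": 1,"dx": 1,"dy": -8,"dz": 0,"turn": 0.05},
    {"fingers": 1,"dx": 1,"dy": -6,"dz": 0,"turn": 0.02},
  ],
)

```text
clock: 9.12
position: [0.4391, -0.2256, 0.063]
ee_rot: [0.025, 0.62, 0.784, 0.027]
contact_force: [1.6, 4.5, 1.6]
width: 0.0244
```

```bash
python3 look.py t6
```

```text
9.1667 [ 0.4391 -0.2256  0.063 ] [0.4 1.8 3.2]
phi 9.807565727878474 0.17698052356813007
```

Press lightly against the stop, then look.

Call:
play_rows(
  series=[
    {"fingers": 1,"dx": 1,"dy": -6,"dz": 0,"turn": 0},
    {"fingers": 1,"dx": 1,"dy": -6,"dz": 0,"turn": 0},
  ],
)

```text
clock: 9.33
position: [0.4389, -0.2256, 0.0626]
ee_rot: [0.015, 0.623, 0.781, 0.036]
contact_force: [2.8, 21.5, 9.8]
width: 0.0241
```

```bash
python3 look.py t6
```

```text
9.3833 [ 0.4389 -0.2256  0.0626] [ 2.6 19.8  9.8]
phi 9.779139452857667 0.17720691155675006
```

View pics/t6.png

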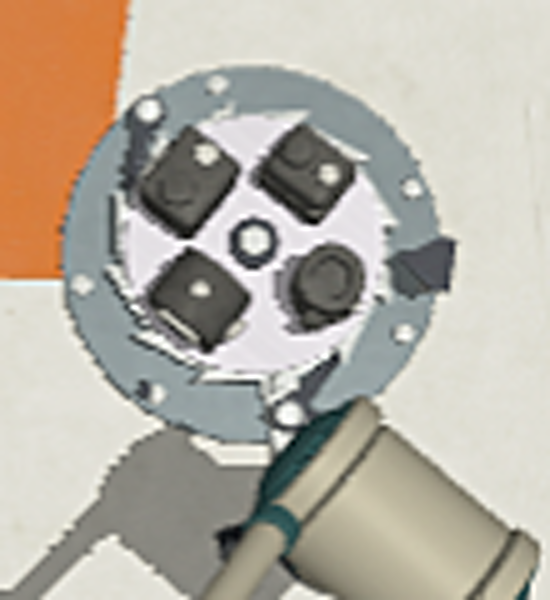

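Run:
```python
from h import *
p=get_image("top");C=np.array([.6135,-.1955])
for c in((293,303),(331,277),(327,288)):
    u,v=c;P=toz(p,(280+u/5-.4,145+v/5-.4),.107)
    d=P[:2]-C;print(c,d.round(4),np.hypot(*d),np.degrees(np.arctan2(d[1],d[0])))
for a in(-110,-105,-100,-95,-90):
  for r in(.054,.088):
    q=proj(p,[C[0]+r*np.cos(np.radians(a)),C[1]+r*np.sin(np.radians(a)),.08]);print(a,r,((q-[280,145])*5+2).round())
# scene camera close crop
s=get_image("scene")
print(proj(s,[*C,.08]))
cv2.imwrite("pics/s6.png",cv2.resize(s["pixels"][190:290,270:390,::-1],None,fx=6,fy=6,interpolation=cv2.INTER_CUBIC))
for a in(-125,-110,-105,-100,-95,-90):
  for r in(.054,.088):
    q=proj(s,[C[0]+r*np.cos(np.radians(a)),C[1]+r*np.sin(np.radians(a)),.08]);print("s",a,r,((q-[270,190])*6+3).round())
```

```text
(293, 303) [-0.0466 -0.0182] 0.04997088790897419 -158.6999775143455
(331, 277) [-0.0316 -0.0415] 0.05215536021534555 -127.31462119392717
(327, 288) [-0.0382 -0.0388] 0.05444600815874845 -134.52087438876896
-110 0.054 [342. 261.]
-110 0.088 [395. 279.]
-105 0.054 [344. 254.]
-105 0.088 [399. 267.]
-100 0.054 [345. 247.]
-100 0.088 [401. 254.]
-95 0.054 [346. 239.]
-95 0.088 [402. 242.]
-90 0.054 [346. 231.]
-90 0.088 [402. 230.]
[337.5006189  228.62903284]
s -125 0.054 [411. 323.]
s -125 0.088 [412. 381.]
s -110 0.054 [439. 321.]
s -110 0.088 [460. 377.]
s -105 0.054 [449. 319.]
s -105 0.088 [475. 374.]
s -100 0.054 [457. 316.]
s -100 0.088 [490. 369.]
s -95 0.054 [466. 313.]
s -95 0.088 [504. 364.]
s -90 0.054 [474. 309.]
s -90 0.088 [517. 357.]
```

View pics/s6.png

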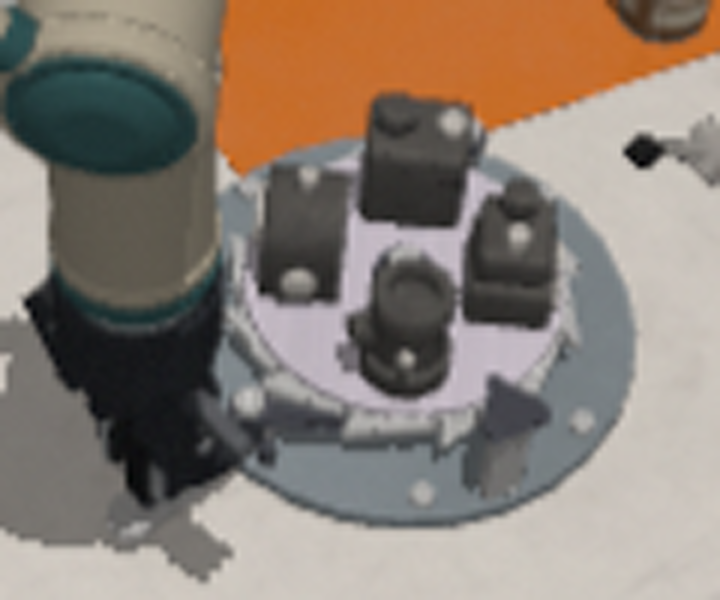

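In the scene crop the arrow tip is at (490,377), an azimuth of about -100°. The round adapter is at about -128°, so exactly one more swing is needed.

Call:
play_rows(
  series=[
    {"fingers": 1,"dx": -1.5,"dy": 12,"dz": 0,"turn": -0.07},
    {"fingers": 1,"dx": -1,"dy": 12,"dz": 0,"turn": -0.07},
    {"fingers": 1,"dx": 0,"dy": 12,"dz": 0,"turn": -0.07},
    {"fingers": 1,"dx": 1,"dy": 12,"dz": 0,"turn": -0.07},
    {"fingers": 1,"dx": 1.5,"dy": 12,"dz": 0,"turn": -0.07},
    {"fingers": 1,"dx": 2.5,"dy": 12,"dz": 0,"turn": -0.07},
    {"fingers": 1,"dx": 3.5,"dy": 12,"dz": 0,"turn": -0.07},
    {"fingers": 1,"dx": 4,"dy": 11.5,"dz": 0,"turn": -0.07},
    {"fingers": 1,"dx": 5,"dy": 11,"dz": 0,"turn": -0.07},
    {"fingers": 1,"dx": 5,"dy": 10,"dz": 0,"turn": -0.05},
    {"fingers": 1,"dx": 3,"dy": 5,"dz": 0,"turn": -0.02},
    {"fingers": 1,"dx": 3,"dy": 5,"dz": 0,"turn": 0},
  ],
)

```text
clock: 10.48
position: [0.4615, -0.1058, 0.0626]
ee_rot: [0.039, 0.853, 0.52, 0.013]
contact_force: [-17.7, -36.6, -0.3]
width: 0.0242
```

Call:
play_rows(
  series=[
    {"fingers": 1,"dx": -5.5,"dy": -11,"dz": 0,"turn": 0.07},
    {"fingers": 1,"dx": -5,"dy": -11,"dz": 0,"turn": 0.07},
    {"fingers": 1,"dx": -4,"dy": -11.5,"dz": 0,"turn": 0.07},
    {"fingers": 1,"dx": -3.5,"dy": -12,"dz": 0,"turn": 0.07},
    {"fingers": 1,"dx": -2.5,"dy": -12,"dz": 0,"turn": 0.07},
    {"fingers": 1,"dx": -1.5,"dy": -12,"dz": 0,"turn": 0.07},
    {"fingers": 1,"dx": -1,"dy": -12,"dz": 0,"turn": 0.07},
    {"fingers": 1,"dx": 0,"dy": -12,"dz": 0,"turn": 0.07},
    {"fingers": 1,"dx": 1,"dy": -12,"dz": 0,"turn": 0.07},
    {"fingers": 1,"dx": 1,"dy": -8,"dz": 0,"turn": 0.05},
    {"fingers": 1,"dx": 1,"dy": -6,"dz": 0,"turn": 0.02},
    {"fingers": 1,"dx": 1,"dy": -6,"dz": 0,"turn": 0},
    {"fingers": 1,"dx": 1,"dy": -6,"dz": 0,"turn": 0},
  ],
)

```text
clock: 11.57
position: [0.4389, -0.2258, 0.0621]
ee_rot: [0.019, 0.618, 0.785, 0.038]
contact_force: [4.4, 24.0, 11.5]
width: 0.0243
```

```bash
python3 look.py t7
python3 - <<'E'
from h import *
s=get_image("scene")
a=cv2.resize(s["pixels"][190:290,270:370,::-1],(400,400),interpolation=cv2.INTER_CUBIC)
b=cv2.resize(cv2.imread("pics/t7.png")[50:450,50:470],(400,381));b=cv2.copyMakeBorder(b,0,19,0,0,0)
cv2.imwrite("pics/m7.png",np.hstack([a,b]))
E
```

```text
11.6167 [ 0.4389 -0.2257  0.062 ] [ 3.9 20.8  9.5]
phi 9.806839530397102 0.1772336965542853
```

View pics/m7.png

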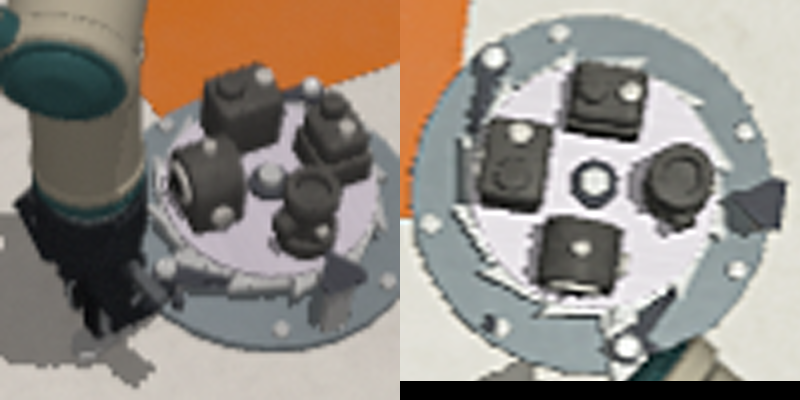

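The round adapter now sits in front of the arrow in both views: top view about (678,175) with the arrow tip about (725,205). Releasing the lever and backing up.

Call:
play_rows(
  series=[
    {"fingers": -1,"dx": 0,"dy": 0,"dz": 0,"turn": 0},
    {"fingers": -1,"dx": 0,"dy": 0,"dz": 0,"turn": 0},
    {"fingers": -1,"dx": 0,"dy": 0,"dz": 0,"turn": 0},
    {"fingers": -1,"dx": 0,"dy": 0,"dz": 0,"turn": 0},
    {"fingers": -1,"dx": 0,"dy": 0,"dz": 0,"turn": 0},
    {"fingers": -1,"dx": 0,"dy": 0,"dz": 0,"turn": 0},
    {"fingers": -1,"dx": 0,"dy": 0,"dz": 10,"turn": 0},
    {"fingers": -1,"dx": 0,"dy": 0,"dz": 12,"turn": 0},
    {"fingers": -1,"dx": 0,"dy": 0,"dz": 12,"turn": 0},
    {"fingers": -1,"dx": 0,"dy": 0,"dz": 12,"turn": 0},
    {"fingers": -1,"dx": 0,"dy": 0,"dz": 12,"turn": 0},
    {"fingers": -1,"dx": -5,"dy": 0,"dz": 15,"turn": 0},
    {"fingers": -1,"dx": -5,"dy": 5,"dz": 15,"turn": 0},
    {"fingers": -1,"dx": -10,"dy": 15,"dz": 20,"turn": 0},
    {"fingers": -1,"dx": -10,"dy": 20,"dz": 20,"turn": 0},
    {"fingers": -1,"dx": -10,"dy": 25,"dz": 20,"turn": 0},
    {"fingers": -1,"dx": -5,"dy": 30,"dz": 0,"turn": 0},
    {"fingers": -1,"dx": 0,"dy": 30,"dz": 0,"turn": 0},
    {"fingers": -1,"dx": 0,"dy": 30,"dz": 0,"turn": 0},
    {"fingers": -1,"dx": 0,"dy": 0,"dz": 0,"turn": 0},
  ],
)

```text
clock: 13.33
position: [0.3924, -0.0725, 0.2175]
ee_rot: [0.024, 0.622, 0.782, 0.036]
contact_force: [-0.6, -0.1, -1.0]
width: 0.0853
```

```bash
python3 look.py t8
python3 - <<'E'
from h import *
p=get_image("top");C=np.array([.6135,-.1955])
for a in(-105,-100,-95): print(a,((proj(p,[C[0]+.054*np.cos(np.radians(a)),C[1]+.054*np.sin(np.radians(a)),.107])-[280,145])*5+2).round())
E
```

```text
13.3833 [ 0.3932 -0.0746  0.2177] [ 0.2 -0.5  0.1]
phi -28.74620779096245 0.2513186480874588
-105 [348. 247.]
-100 [349. 240.]
-95 [350. 232.]
```

View pics/t8.png

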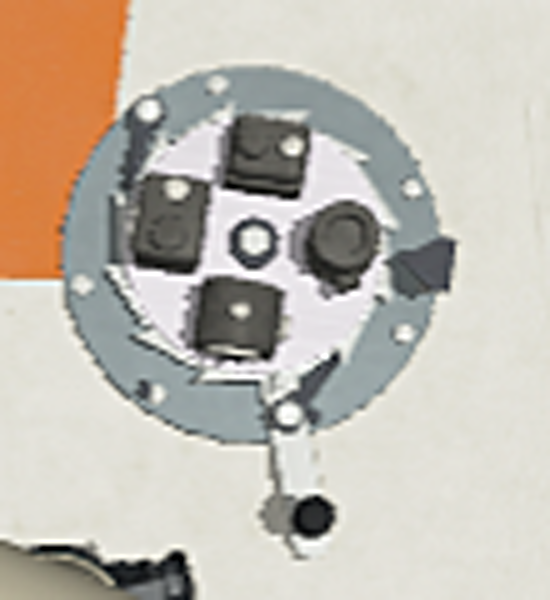

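The adapter is at (341,234), azimuth about -97°, in line with the arrow to measuring accuracy. The lever is at its forward stop and free, and the arm is clear.

```bash
python3 -c "
from rig import *
print(sign_off())"
```

```text
the job is handed in; nothing more can be done
None
```

The round adapter now stands at the arrow. I brought it there with two full swings of the lever. I then opened the fingers, backed the arm away and handed the job in at about 13.4 s of the 54 s allowed.

- **First push:** The lever started partway along its arc. My first push to the forward stop moved the lever about 10° but did not turn the turret. The two full back-and-forward swings after that turned it about 30° each.
- **Alignment:** In the final top view the round adapter is at an azimuth of about -97°. I read the arrow at about -100° in the scene view and -103 to -106° in the top view. I put the difference down to measuring error, since the next notch is 30° away and the lever pressed firmly on its forward stop.
- **Lever and arm:** The lever stands at its forward stop, untouched. The arm is clear, with no force left on the tool.
- **Regrasp:** My first grasp caught only the edge of the grip, because the tool drifted about 15 mm and tilted roughly 4° in the fast descent. I opened and regrasped before swinging.
- **Forces:** The highest wrist force I read was about 41 N, pressing on the back stop through the fingers. I read it only at the end of each move, not during it.
- **Other things on the bench:** The arm did not go near them. I did not measure their positions again at the end.

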